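# Pry the stuck cover of a control module open with a bar over the jig's fulcrum rod

## Robot

A 6-joint arm with a two-finger parallel gripper is mounted at the origin on the work surface. World frame = base frame: x ahead of the robot, y to its left, z up, the work surface at z = 0. Lengths are in m, angles in rad, forces in N, time in s.
With the tool pointing down it reaches from about 0.225 to 0.725 m from the base axis. Payload 3.1 kg.
Tool frame: the origin (TCP) lies midway between the tips of the shut fingers; the grasp point (between the pads) lies 19 mm behind it; z points along the fingers, y is the line along which they close (so a half turn about z gives the same grasp; the last joint's range is limited). The gripper opens to 85 mm and grips with 20 to 120 N. Pads are 22 mm wide; open, the fingers measure 114 mm over their backs; the gripper's body (76 mm by 85 mm) begins 54 mm behind the grasp point. The pads swing forward as they close: fully open they stand 13 mm farther back than shut.
Start: joints at [1.023, 0.048, 0.099, 1.622, 0, 1.443], TCP at [0.214, 0.479, 0.231] pointing down, gripper open.
Joint ranges: [-2.91, 2.91], [-0.99, 1.94], [-1.21, 1.42], [-2.12, 2.29], [-1.49, 1.47], [-3.14, 3.14]. Speed limits (rad/s): [2.79, 2.79, 3.14, 3.14, 3.14, 3.14].

## Interface

Orientations are given as a 3x3 rotation matrix whose columns are the frame's x, y, z axes.
In Python, from plant import monitor, read_camera, camera_model, ctrl, nets gives the robot as it stands.
- The arm moves only by the tool servo_tool, never from a script. Its argument "rows" is a list of rows, each an object of numbers: "tx", "ty", "tz": the shift along the world's x, y, z in m; "rx", "ry", "rz": the turn, a rotation vector about the world's x, y, z in degrees; "claw": the opening, from 0 (shut) to 1 (fully open). A call has 1 to 20 rows; each row is the pose to reach, as a shift and turn from the pose commanded when the call began; what a row does not reach only later rows make up. A row lasts 1/8 s, in which the tool goes at most 62.5 mm and 10.7 degrees, less where a joint would pass 70% of its speed; a pose out of reach is approached as far as the arm can. A call with a gripper value outside its range is refused whole. The fingers move at their own pace and stop on an object; the grip force is fixed at half the most. Time passes only in rows, so rows that repeat a pose let the fingers close. It gives the time, the measured TCP pose, the force, the opening and the grip force at its end, in the units of the state.
- monitor.get_state(): the state, without advancing time (a new reading comes with each control period).
- read_camera(name): name is "side" or "top"; returns the picture (400x640x3 uint8, red, green, blue); there is no depth.
- camera_model(name): a dict with "fx", "fy", "cx", "cy" (pixels), "R" (3x3) and "t" (3): a world point X has camera coordinates R X + t. Camera axes: x right, y down, z forward; pixel columns grow to the right and rows downward; lengths in m; the calibration is good to about 2 mm. A picture is of the moment at which its call begins. camera_model takes no time and is no camera call.
- ctrl.finish_job(): hands the job in; it is judged then, once.
Trained networks look in the newest picture that a camera, given by its name, has taken for a name from the list of things; names that differ only in an ending like _2 or _b are one class to them, and where a whole thing is asked for, a point or a joint stands for the part that bears it (a point fixed in the world has none). Each returns a list of dicts, best first, with "conf" (0 to 1); they miss things now and then, are a little off and sometimes report something else, mostly with a low value. They report only what shows in the picture. A call takes as long as a camera call. They do not tell look-alikes from the thing itself.
- nets.recognise(camera, query): "at" ([x, y, z] in m, in world coordinates, good to about 4 mm: the middle of the surface that is visible of it).
- nets.outline_of(camera, query): "pixels" (400x640 bool, what is visible of it).
The state is a dict: "time_s": time; "joint_positions": joint angles; "qd": joint speeds; "joint_torque": joint torques, N m; "ee_pos": TCP position; "tcp_rot": TCP orientation; "force": force on the tool from outside, world axes, zero at the start; "moment": the same for the moment, N m; "finger_gap": finger opening in m; "finger_force": force on a finger pad.
Only numpy, scipy, OpenCV 4.12 (cv2) and the standard library are available. Lean on these libraries where they do the work, as an engineer would, in place of code of your own. Each camera call takes 0.05 s, during which the arm holds its last target. There are 200 camera calls.

## Task

The cover of the control module clamped in the opening jig is stuck down. Take the pry bar from its cork mat, put its blade over the jig's fulcrum rod and under the overhanging free edge of the cover, and lever that edge up until it stands at least 8 mm open, with the bar bearing on the rod. Then draw the bar out, leaving the cover raised, and lay the bar gently back on the cork mat; leave the other things on the bench where they are.

Things in the scene. Friction and masses are not known exactly. Their poses are not given: they have to be found in the camera images.
- bar: the pry bar, loose: 200 mm long, about 0.22 kg, a ribbed black plastic handle 90 mm long, 24 mm wide and 28 mm high, and a flat bright steel blade 110 mm long, 16 mm wide and 6 mm thick that leaves the handle's front end at half its height. Origin at the centre of the handle's underside; x along the bar towards the blade's tip, z up as it lies on the mat. It starts lying flat on the mat
- bar_handle (a point): centre of the pry bar's handle, half-way up it, on the bar's centre line (the blade's middle plane goes through it); x along the bar towards the blade's tip, y across the handle's 24 mm width, z square to the blade's flat, up as it lies. The blade's tip is 155 mm ahead along x; the blade begins 45 mm ahead
- bar_tip (a point): middle of the end of the pry bar's blade; same axes as bar_handle
- jig: the opening jig, fixed to the bench: dark steel base plate 230 x 170 x 12 mm with an aluminium module case (118 x 120 mm, 50 mm high above the bench) clamped on it. Origin on the bench under the middle of the cover's free edge; x points from the cover towards the fulcrum rod (roughly away from the robot), y along the free edge, z up
- fulcrum: the fulcrum rod of the jig, fixed: a level bright steel rod of 12 mm diameter, 104 mm long, between two posts whose inner faces are 92 mm apart. Origin at the middle of the rod's axis, 59 mm above the bench and 40 mm outwards (jig x) from the cover's free edge; x as the jig's x, y along the rod. The posts rise to 67 mm above the bench
- cover_edge (a point): middle of the lower rim of the cover's free edge (the edge towards the fulcrum rod), 50 mm above the bench when shut; it moves with the cover. It overhangs the case wall by 22 mm, with open space under it down to the base plate. A blade touching both the rod's top and this rim slopes about 30 degrees down to its tip when the cover is shut, about 18 when the edge is 8 mm up, about 10 when 14 mm up
- cover (a joint): hinge angle of the module's finned aluminium cover: 0 shut, growing as the free edge rises, stop at 0.3 rad; the edge rises 140 mm per rad (8 mm is 0.057). The hinge lies along the edge nearer the robot and is stiff with even friction: about 19 N upwards at the free edge moves it, and it stays where it is left. The cover is 140 (hinge to free edge) x 128 mm, its plate 5 mm thick, fins to 16 mm
- mat: the brown cork mat, fixed on the bench: 230 x 100 x 4 mm, to the left or the right of the jig. Origin at the centre of its underside; x along its length, z up. The bar starts near its middle with its tip towards the mat's -x end, roughly towards the robot
- module_mid (a point): bystander: a second, closed finned aluminium module, 150 x 105 x 41 mm; centre of its case, half-way up
- meter_mid (a point): bystander: a yellow multimeter lying on its back, 160 x 80 x 43 mm; its centre
- can_mid (a point): bystander: a spray can, 66 mm diameter, 190 mm high; its centre
- tape_mid (a point): bystander: a roll of black tape lying flat, 90 mm diameter, 24 mm high; its centre
- cup_mid (a point): bystander: a steel cup, 72 mm diameter, 75 mm high; its centre
- driver_mid (a point): bystander: a screwdriver about 190 mm long lying on the bench, behind the jig as seen from the robot; the middle of it
- tray: a grey open plastic parts tray, fixed, 200 x 120 x 35 mm, on the other side of the jig from the mat; origin at the centre of its underside
There are look-alikes about, which are no part of the job. What is meant by the bar is not green, and is the smaller of those in its own colour.

How it is judged:
By the outcome, as a careful person would: the job done as asked, in the order asked, and still so for the second after the job is handed in, with the robot touching nothing.
It also fails if it takes over 64 s, if anything falls off the work surface, if the arm or the gripper's body presses on something with over 40 N, if the wrist force passes 120 N, or if a joint passes its speed limit or range.

## Working session

There is one attempt and no reset: what is moved stays moved. The work goes in short steps, Python scripts to look and compute and a tool call to move; the robot and the scene stay as the last step left them, time stands still between calls to the robot, and variables do not carry over. Pictures are saved under pics/ and viewed, at most 11 in all, crops included, and the job is handed in when it is done.

Besides the shell and the picture viewer there is one more tool, called after "Request:" as name(argument=value, ...), one argument or row to a line, values as JSON. servo_tool: Moves the arm, as the interface text tells. Its arguments: {"type":"object","properties":{"rows":{"type":"array"}},"required":["rows"]}

```bash
mkdir -p pics; ls
python3 - <<'E'
from plant import monitor, read_camera, camera_model, ctrl, nets
import cv2,numpy as np
for c in ("top","side"):
    im=read_camera(c); cv2.imwrite(f"pics/{c}0.png",im[:,:,::-1])
    m=camera_model(c); print(c,{k:np.round(v,4).tolist() for k,v in m.items()})
    for q in ("bar","bar_handle","bar_tip","jig","fulcrum","cover_edge","mat"):
        print(q,[(round(d["conf"],2),np.round(d["at"],3).tolist()) for d in nets.recognise(c,q)])
s=monitor.get_state(); print(s["time_s"],s["ee_pos"],np.round(s["tcp_rot"],3).tolist(),s["finger_gap"])
E
```

```text
pics
top {'fx': 483.8393, 'fy': 483.8393, 'cx': 320.3322, 'cy': 196.9908, 'R': [[-0.0072, -1.0, 0.0025], [-0.9882, 0.0067, -0.1528], [0.1528, -0.0036, -0.9883]], 't': [-0.0052, 0.4946, 1.4424]}
bar [(0.94, [0.526, -0.286, 0.024]), (0.91, [0.191, -0.306, 0.026]), (0.65, [0.658, -0.482, 0.031])]
bar_handle [(0.73, [0.528, -0.285, 0.029]), (0.73, [0.66, -0.483, 0.028]), (0.6, [0.189, -0.306, 0.026]), (0.41, [0.401, -0.498, 0.178])]
bar_tip [(0.86, [0.188, -0.307, 0.027]), (0.65, [0.525, -0.284, 0.032]), (0.63, [0.656, -0.483, 0.031])]
jig [(0.96, [0.487, -0.029, 0.059])]
fulcrum [(0.69, [0.578, -0.053, 0.064])]
cover_edge [(0.68, [0.469, -0.018, 0.051])]
mat [(0.71, [0.488, -0.26, 0.002]), (0.58, [0.522, -0.285, 0.03])]
side {'fx': 417.5541, 'fy': 417.5541, 'cx': 324.1423, 'cy': 194.9809, 'R': [[0.9761, -0.2168, -0.0144], [-0.1401, -0.5773, -0.8044], [0.1661, 0.7872, -0.5939]], 't': [-0.4686, 0.126, 1.3774]}
bar [(0.66, [0.188, -0.317, 0.02]), (0.65, [0.531, -0.29, 0.023]), (0.62, [0.654, -0.498, 0.02]), (0.45, [0.485, -0.063, 0.038])]
bar_handle [(0.87, [0.19, -0.315, 0.016]), (0.69, [0.534, -0.295, 0.021]), (0.65, [0.657, -0.496, 0.026])]
bar_tip [(0.74, [0.4, -0.541, 0.136]), (0.63, [0.662, -0.502, 0.026]), (0.6, [0.532, -0.29, 0.018]), (0.58, [0.191, -0.315, 0.022])]
jig [(0.74, [0.482, -0.065, 0.037]), (0.45, [0.744, 0.223, 0.032])]
fulcrum []
cover_edge [(0.82, [0.466, -0.032, 0.06])]
mat [(0.57, [0.484, -0.281, 0.004])]
0.8 [0.21399645 0.47941448 0.23136091] [[-0.913, 0.408, 0.0], [0.408, 0.913, 0.0], [-0.0, 0.0, -1.0]] 0.08574979909749407
```

View pics/top0.png

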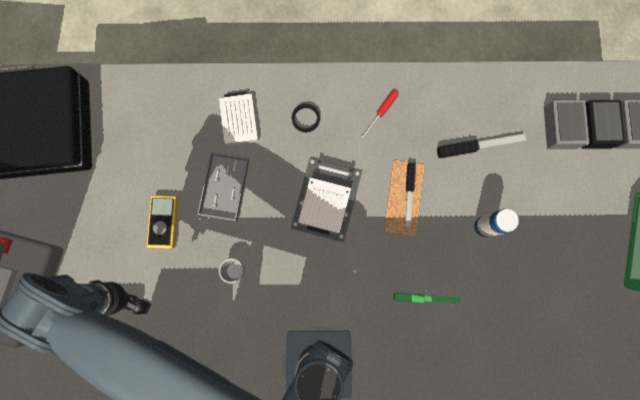

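View pics/side0.png

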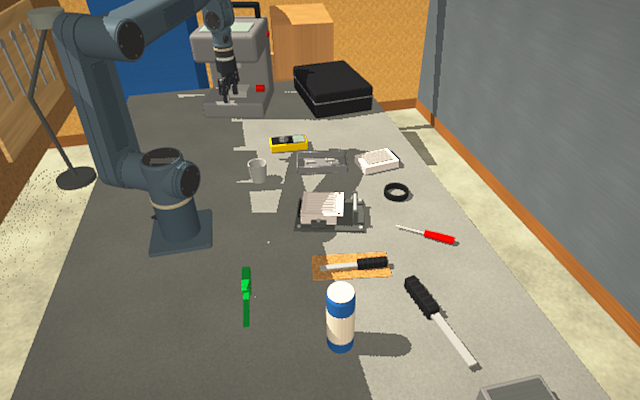

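The top view shows three candidate bars:
- The black one on the cork mat, at about (410,190).
- A larger black one at (480,145).
- A green one at (427,298).

The one meant is the black bar on the mat: it isn't green and it's the smaller of the two black ones. I'll confirm this with an enlarged crop, which also shows the jig.

Run:
```python
import cv2
im=cv2.imread("pics/top0.png")[130:250,280:440]
cv2.imwrite("pics/crop0.png",cv2.resize(im,None,fx=5,fy=5,interpolation=cv2.INTER_CUBIC))
```

```text
(no output)
```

View pics/crop0.png

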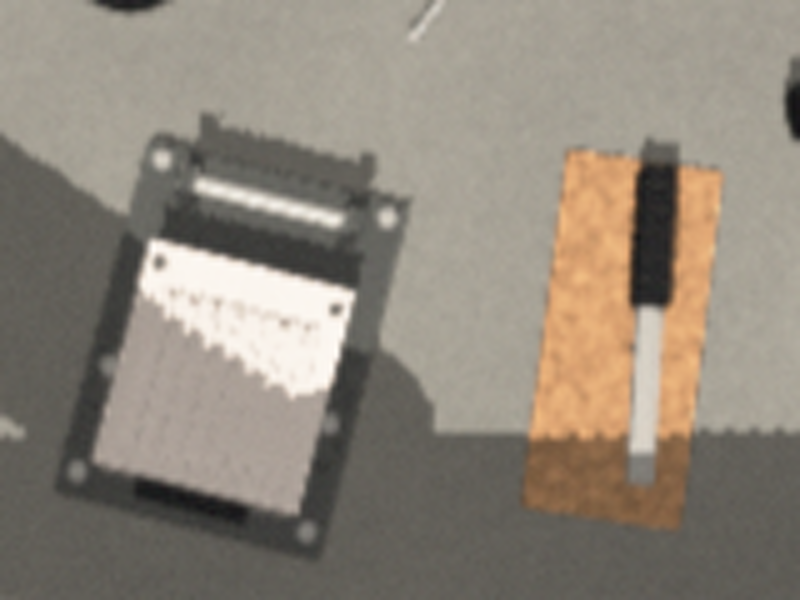

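The crop confirms it. The black-handled bar on the mat has its handle at crop (655,235) and its tip at (641,484). The rod runs from (195,185) to (347,220), and the cover's free edge from (150,238) to (357,290).

```bash
cat > h.py <<'E'
import numpy as np
from plant import camera_model
def ray(c,uv,z):
    m=camera_model(c);R=np.array(m["R"]);t=np.array(m["t"])
    d=R.T@np.array([(uv[0]-m["cx"])/m["fx"],(uv[1]-m["cy"])/m["fy"],1]);o=-R.T@t
    return o+d*(z-o[2])/d[2]
def proj(c,X):
    m=camera_model(c);p=np.array(m["R"])@X+np.array(m["t"]);return [m["fx"]*p[0]/p[2]+m["cx"],m["fy"]*p[1]/p[2]+m["cy"]]
E
python3 - <<'E'
from h import *
P=lambda a,b,z: ray("top",((a+.5)/5-.5+280,(b+.5)/5-.5+130),z)
def show(n,p,q):
    d=q-p; print(n,p.round(4),q.round(4),"mid",((p+q)/2).round(4),"len",np.linalg.norm(d).round(4),"ang",np.degrees(np.arctan2(d[1],d[0])).round(1))
show("handle",P(657,167,.032),P(651,303,.032))
show("blade",P(650,305,.021),P(641,484,.021))
show("bar",P(657,167,.032),P(641,484,.021))
show("rod",P(195,185,.064),P(347,220,.064))
show("edge",P(150,238,.055),P(357,290,.055))
show("hinge",P(92,465,.066),P(300,515,.066))
show("coverL",P(92,465,.060),P(150,238,.055)); show("coverR",P(300,515,.060),P(357,290,.055))
show("plateL",P(55,490,.012),P(155,135,.012)); show("plateR",P(320,560,.012),P(410,200,.012))
show("mat",(P(682,528,.004)+P(523,507,.004))/2,(P(568,148,.004)+P(722,170,.004))/2)
from plant import nets
import cv2
for q,z in(("bar",.025),("mat",.004),("fulcrum",.063),("jig",.03)):
    for d in nets.outline_of("top",q)[:2]:
        ys,xs=np.nonzero(d["pixels"]); r=cv2.minAreaRect(np.c_[xs,ys].astype(np.float32)); print(q,round(d["conf"],2),len(xs),np.round(r[0],1),np.round(r[1],1),round(r[2],1),ray("top",r[0],z).round(3))
E
```

```text
handle [ 0.6005 -0.2912  0.032 ] [ 0.5148 -0.2844  0.032 ] mid [ 0.5577 -0.2878  0.032 ] len 0.0859 ang 175.5
blade [ 0.5154 -0.2858  0.021 ] [ 0.4041 -0.2764  0.021 ] mid [ 0.4598 -0.2811  0.021 ] len 0.1117 ang 175.1
bar [ 0.6005 -0.2912  0.032 ] [ 0.4041 -0.2764  0.021 ] mid [ 0.5023 -0.2838  0.0265] len 0.1972 ang 175.7
rod [ 0.5839 -0.004   0.064 ] [ 0.5617 -0.0959  0.064 ] mid [ 0.5728 -0.0499  0.064 ] len 0.0946 ang -103.6
edge [0.5531 0.0236 0.055 ] [ 0.5202 -0.1018  0.055 ] mid [ 0.5366 -0.0391  0.055 ] len 0.1297 ang -104.7
hinge [0.4136 0.0585 0.066 ] [ 0.3829 -0.065   0.066 ] mid [ 0.3983 -0.0032  0.066 ] len 0.1272 ang -103.9
coverL [0.4142 0.0587 0.06  ] [0.5531 0.0236 0.055 ] mid [0.4837 0.0412 0.0575] len 0.1434 ang -14.2
coverR [ 0.3834 -0.0652  0.06  ] [ 0.5202 -0.1018  0.055 ] mid [ 0.4518 -0.0835  0.0575] len 0.1416 ang -15.0
plateL [0.4037 0.0836 0.012 ] [0.6277 0.021  0.012 ] mid [0.5157 0.0523 0.012 ] len 0.2326 ang -15.6
plateR [ 0.3595 -0.0792  0.012 ] [ 0.5848 -0.139   0.012 ] mid [ 0.4722 -0.1091  0.012 ] len 0.2331 ang -14.9
mat [ 0.385  -0.2549  0.004 ] [ 0.6121 -0.2892  0.004 ] mid [ 0.4986 -0.2721  0.004 ] len 0.2296 ang -8.6
bar 0.77 415 [409.2 194. ] [ 8.7 64.2] 4.1 [ 0.504 -0.284  0.025]
bar 0.42 913 [495.9 222. ] [23.9 44.4] 77.0 [ 0.415 -0.546  0.025]
mat 0.78 1812 [404.2 196.9] [32.9 71.7] 7.9 [ 0.498 -0.271  0.004]
mat 0.5 271 [380.3 113.2] [ 9.7 57.1] 33.7 [ 0.771 -0.204  0.004]
jig 0.63 3977 [326.4 198.8] [55.2 73.8] 15.1 [ 0.49  -0.027  0.03 ]
jig 0.5 207 [386.8 103.8] [ 7.9 30. ] 39.8 [ 0.793 -0.222  0.03 ]
```

The bar meant is confirmed. Next I'll move to hover above its handle.

Request:
servo_tool(
  rows=[
    {"tx":0.3345,"ty":-0.767,"tz":-0.08,"rz":19.6,"claw":1},
    {"tx":0.3345,"ty":-0.767,"tz":-0.08,"rz":19.6,"claw":1},
    {"tx":0.3345,"ty":-0.767,"tz":-0.08,"rz":19.6,"claw":1},
    {"tx":0.3345,"ty":-0.767,"tz":-0.08,"rz":19.6,"claw":1},
    {"tx":0.3345,"ty":-0.767,"tz":-0.08,"rz":19.6,"claw":1},
    {"tx":0.3345,"ty":-0.767,"tz":-0.08,"rz":19.6,"claw":1},
    {"tx":0.3345,"ty":-0.767,"tz":-0.08,"rz":19.6,"claw":1},
    {"tx":0.3345,"ty":-0.767,"tz":-0.08,"rz":19.6,"claw":1},
    {"tx":0.3345,"ty":-0.767,"tz":-0.08,"rz":19.6,"claw":1},
    {"tx":0.3345,"ty":-0.767,"tz":-0.08,"rz":19.6,"claw":1},
    {"tx":0.3345,"ty":-0.767,"tz":-0.08,"rz":19.6,"claw":1},
    {"tx":0.3345,"ty":-0.767,"tz":-0.08,"rz":19.6,"claw":1},
    {"tx":0.3345,"ty":-0.767,"tz":-0.08,"rz":19.6,"claw":1},
    {"tx":0.3345,"ty":-0.767,"tz":-0.08,"rz":19.6,"claw":1},
    {"tx":0.3345,"ty":-0.767,"tz":-0.08,"rz":19.6,"claw":1},
    {"tx":0.3345,"ty":-0.767,"tz":-0.08,"rz":19.6,"claw":1},
    {"tx":0.3345,"ty":-0.767,"tz":-0.08,"rz":19.6,"claw":1},
    {"tx":0.3345,"ty":-0.767,"tz":-0.08,"rz":19.6,"claw":1},
    {"tx":0.3345,"ty":-0.767,"tz":-0.08,"rz":19.6,"claw":1},
  ],
)

```text
invalid input at $.rows[0]: expected keys tx, ty, tz, rx, ry, rz, claw
```

Request:
servo_tool(
  rows=[
    {"tx":0.3345,"ty":-0.767,"tz":-0.08,"rx":0,"ry":0,"rz":19.6,"claw":1},
    {"tx":0.3345,"ty":-0.767,"tz":-0.08,"rx":0,"ry":0,"rz":19.6,"claw":1},
    {"tx":0.3345,"ty":-0.767,"tz":-0.08,"rx":0,"ry":0,"rz":19.6,"claw":1},
    {"tx":0.3345,"ty":-0.767,"tz":-0.08,"rx":0,"ry":0,"rz":19.6,"claw":1},
    {"tx":0.3345,"ty":-0.767,"tz":-0.08,"rx":0,"ry":0,"rz":19.6,"claw":1},
    {"tx":0.3345,"ty":-0.767,"tz":-0.08,"rx":0,"ry":0,"rz":19.6,"claw":1},
    {"tx":0.3345,"ty":-0.767,"tz":-0.08,"rx":0,"ry":0,"rz":19.6,"claw":1},
    {"tx":0.3345,"ty":-0.767,"tz":-0.08,"rx":0,"ry":0,"rz":19.6,"claw":1},
    {"tx":0.3345,"ty":-0.767,"tz":-0.08,"rx":0,"ry":0,"rz":19.6,"claw":1},
    {"tx":0.3345,"ty":-0.767,"tz":-0.08,"rx":0,"ry":0,"rz":19.6,"claw":1},
    {"tx":0.3345,"ty":-0.767,"tz":-0.08,"rx":0,"ry":0,"rz":19.6,"claw":1},
    {"tx":0.3345,"ty":-0.767,"tz":-0.08,"rx":0,"ry":0,"rz":19.6,"claw":1},
    {"tx":0.3345,"ty":-0.767,"tz":-0.08,"rx":0,"ry":0,"rz":19.6,"claw":1},
    {"tx":0.3345,"ty":-0.767,"tz":-0.08,"rx":0,"ry":0,"rz":19.6,"claw":1},
    {"tx":0.3345,"ty":-0.767,"tz":-0.08,"rx":0,"ry":0,"rz":19.6,"claw":1},
    {"tx":0.3345,"ty":-0.767,"tz":-0.08,"rx":0,"ry":0,"rz":19.6,"claw":1},
    {"tx":0.3345,"ty":-0.767,"tz":-0.08,"rx":0,"ry":0,"rz":19.6,"claw":1},
  ],
)

```text
time_s: 3.12
ee_pos: [0.5484, -0.2864, 0.1519]
tcp_rot: [[-0.997, 0.076, 0.0], [0.076, 0.997, -0.0], [-0.0, 0.0, -1.0]]
force: [0.8, 1.0, 0.6]
finger_gap: 0.0854
finger_force: 0.0
```

Request:
servo_tool(
  rows=[
    {"tx":0,"ty":0,"tz":-0.05,"rx":0,"ry":0,"rz":0,"claw":1},
    {"tx":0,"ty":0,"tz":-0.09,"rx":0,"ry":0,"rz":0,"claw":0.7},
    {"tx":0,"ty":0,"tz":-0.12,"rx":0,"ry":0,"rz":0,"claw":0.6},
    {"tx":0,"ty":0,"tz":-0.14,"rx":0,"ry":0,"rz":0,"claw":0.6},
    {"tx":0,"ty":0,"tz":-0.1455,"rx":0,"ry":0,"rz":0,"claw":0.6},
    {"tx":0,"ty":0,"tz":-0.1455,"rx":0,"ry":0,"rz":0,"claw":0.6},
    {"tx":0,"ty":0,"tz":-0.1455,"rx":0,"ry":0,"rz":0,"claw":0.45},
    {"tx":0,"ty":0,"tz":-0.1455,"rx":0,"ry":0,"rz":0,"claw":0.35},
    {"tx":0,"ty":0,"tz":-0.1455,"rx":0,"ry":0,"rz":0,"claw":0},
    {"tx":0,"ty":0,"tz":-0.1455,"rx":0,"ry":0,"rz":0,"claw":0},
    {"tx":0,"ty":0,"tz":-0.1455,"rx":0,"ry":0,"rz":0,"claw":0},
    {"tx":0,"ty":0,"tz":-0.1455,"rx":0,"ry":0,"rz":0,"claw":0},
  ],
)

```text
time_s: 4.62
ee_pos: [0.5495, -0.2885, 0.0074]
tcp_rot: [[-0.997, 0.078, 0.002], [0.078, 0.997, -0.002], [-0.003, -0.002, -1.0]]
force: [0.1, -1.3, 4.9]
finger_gap: 0.0228
finger_force: 61.9
```

Request:
servo_tool(
  rows=[
    {"tx":0,"ty":0,"tz":0.01,"rx":0,"ry":0,"rz":0,"claw":0},
    {"tx":0,"ty":0,"tz":0.04,"rx":0,"ry":0,"rz":0,"claw":0},
    {"tx":0,"ty":0,"tz":0.08,"rx":0,"ry":0,"rz":0,"claw":0},
    {"tx":0,"ty":0,"tz":0.12,"rx":0,"ry":0,"rz":0,"claw":0},
    {"tx":0,"ty":0,"tz":0.15,"rx":0,"ry":0,"rz":0,"claw":0},
    {"tx":0,"ty":0,"tz":0.15,"rx":0,"ry":0,"rz":0,"claw":0},
    {"tx":0,"ty":0,"tz":0.15,"rx":0,"ry":0,"rz":0,"claw":0},
  ],
)

```text
time_s: 5.5
ee_pos: [0.5475, -0.2869, 0.1535]
tcp_rot: [[-0.997, 0.078, -0.003], [0.078, 0.997, 0.002], [0.003, 0.002, -1.0]]
force: [0.5, 0.2, -3.1]
finger_gap: 0.0232
finger_force: 61.0
```

Run:
```python
from h import *
from plant import monitor,read_camera
import cv2
s=monitor.get_state(); p=np.array(s["ee_pos"]);R=np.array(s["tcp_rot"])
print(p,s["force"],s["moment"],s["finger_gap"])
tip=p+.145*R[:,0]-.0106*R[:,2]; hf=p+.035*R[:,0]-.0106*R[:,2]
crops=[]
for c in("top","side"):
    im=read_camera(c)[:,:,::-1].copy(); a,b=proj(c,tip),proj(c,hf); print(c,np.round(a,1),np.round(b,1))
    u,v=int(a[0])-35,int(a[1])-45
    k=cv2.resize(im[v:v+100,u:u+80],None,fx=5,fy=5,interpolation=cv2.INTER_CUBIC)
    for q in(a,b): cv2.circle(k,(int((q[0]-u+.5)*5),int((q[1]-v+.5)*5)),4,(0,0,255),1)
    crops.append(k)
cv2.imwrite("pics/grasp.png",np.hstack(crops))
```

```text
[ 0.5475413  -0.28686149  0.15352562] [ 0.52492151  0.24956907 -3.08958338] [-0.02248478 -0.07203859 -0.01837071] 0.02323876521157972
top [416.9 222. ] [418.5 183.1]
side [317.5 230.6] [357.4 226.5]
```

View pics/grasp.png

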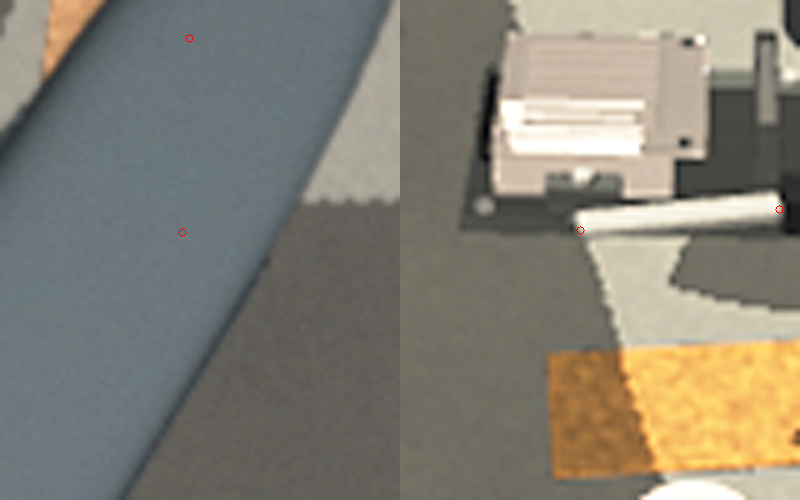

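The side view shows the blade held level, with its tip at crop (578,223), about 1.5 px above the prediction. The front of the handle is where I expected. Now I'll check the jig fit against this view and compute the tool targets.

```bash
cat >> h.py <<'E'
A=np.radians(-14.9); E0=np.array([.536,-.0393]); xj=np.array([np.cos(A),np.sin(A),0]); yj=np.array([-np.sin(A),np.cos(A),0]); zw=np.array([0,0,1.])
def J(x,y,z): return np.array([*E0,0])+x*xj+y*yj+z*zw
def target(slope,tipx,tipz,gx=.145,gz=.0106,y=0.):
    "TCP pos and rot for blade slope (deg) and tip (mid-thickness) at jig x,z"
    s=np.radians(slope); bx=-np.cos(s)*xj-np.sin(s)*zw; bz=-np.sin(s)*xj+np.cos(s)*zw
    R=np.c_[bx,np.cross(-bz,bx),-bz]; tip=J(tipx,y,tipz)
    return tip-gx*bx+gz*(-bz),R
def onrod(slope,tipx,gap=0.):
    "tip z such that blade underside rests on rod (+gap)"
    s=np.radians(slope); n=np.array([-np.sin(s),np.cos(s)]); c=np.array([.040,.059])+n*(.009+gap)
    L=(c[0]-tipx)/np.cos(s); return c[1]-L*np.sin(s)
def move(p,R,P0,R0):
    from scipy.spatial.transform import Rotation as Ro
    return np.round(p-P0,4),np.degrees(Ro.from_matrix(R@R0.T).as_rotvec()).round(2)
E
python3 - <<'E'
from h import *
for n,X,o in(("cornR",J(0,-.064,.055),(343.6,216.6)),("cornL",J(0,.064,.055),(343.6,193)),("postR",J(.04,-.050,.067),(355.4,192))):
    print(n,np.round(proj("side",X),1),o)
for n,X,o in(("cornR",J(0,-.064,.055),(280+71.4,130+58)),("cornL",J(0,.064,.055),(310,177.6)),("rodL",J(.04,.046,.063),(319,167)),("rodR",J(.04,-.046,.063),(349.4,174))):
    print("top",n,np.round(proj("top",X),1),o)
# cover top-rim line: blade top surface height at jig x=0 for slopes
for sl,tx in((30,-.012),(35,-.012),(38,-.010),(20,-.012),(15,-.013),(10,-.014),(8,-.014)):
    tz=onrod(sl,tx); s=np.radians(sl); top0=tz+(0-tx)*np.tan(s)+.003/np.cos(s); tiptop=tz+.003*np.cos(s)
    print(sl,"tipz",round(tz,4),"top at x=0",round(top0,4),"tip top",round(tiptop,4),"TCP",target(sl,tx,tz)[0].round(4))
E
```

```text
cornR [342.6 215.8] (343.6, 216.6)
cornL [342.8 192.5] (343.6, 193)
postR [355.  210.4] (355.4, 192)
top cornR [350.8 187.8] (351.4, 188)
top cornL [310.  177.4] (310, 177.6)
top rodL [319.  165.8] (319, 167)
top rodR [348.4 173.3] (349.4, 174)
30 tipz 0.0394 top at x=0 0.0498 tip top 0.042 TCP [ 0.6509 -0.0699  0.1027]
35 tipz 0.0336 top at x=0 0.0456 tip top 0.036 TCP [ 0.6451 -0.0683  0.1081]
38 tipz 0.0314 top at x=0 0.043 tip top 0.0337 TCP [ 0.6431 -0.0678  0.1123]
20 tipz 0.0497 top at x=0 0.0572 tip top 0.0525 TCP [ 0.6596 -0.0722  0.0893]
15 tipz 0.0541 top at x=0 0.0607 tip top 0.057 TCP [ 0.6614 -0.0727  0.0814]
10 tipz 0.0586 top at x=0 0.0641 tip top 0.0616 TCP [ 0.6622 -0.0729  0.0734]
8 tipz 0.0605 top at x=0 0.0655 tip top 0.0635 TCP [ 0.6627 -0.073   0.0702]
```

The jig fit agrees within about 1 px in both views. Now I'll compute the approach.

```bash
cat >> h.py <<'E'
from scipy.spatial.transform import Rotation as Ro
def start():
    return np.array([.21400,.47941,.23136]), np.array([[-.913,.408,0],[.408,.913,0],[0,0,-1.]])
def cmd(shifts):
    p,R=start(); R=Ro.from_matrix(R).as_matrix()
    for s in shifts: p=p+s[:3]; R=Ro.from_rotvec(s[3:],degrees=True).as_matrix()@R
    return p,R
E
python3 - <<'E'
from h import *
S=[[.3345,-.767,-.08,0,0,19.6],[0,0,-.1455,0,0,0],[0,0,.15,0,0,0]]
P0,R0=cmd(S);print(P0,R0.round(3).tolist())
for back in(.08,.04,0):
    tz=onrod(40,-.012,.0025); p,R=target(40,-.012,tz); p=p-R[:,0]*back
    print(back,"tipz",round(tz,4),"TCP",p.round(4),move(p,R,P0,R0))
p,R=target(40,-.012,tz); print((-R[:,0]).round(4),R.round(3).tolist())
E
```

```text
[ 0.5485  -0.28759  0.15586] [[-0.997, 0.078, 0.0], [0.078, 0.997, 0.0], [0.0, 0.0, -1.0]]
0.08 tipz 0.0304 TCP [ 0.6976 -0.0823  0.1669] (array([0.1491, 0.2053, 0.011 ]), array([ -6.74, -39.48,  -9.99]))
0.04 tipz 0.0304 TCP [ 0.6679 -0.0744  0.1412] (array([ 0.1194,  0.2132, -0.0147]), array([ -6.74, -39.48,  -9.99]))
0 tipz 0.0304 TCP [ 0.6383 -0.0665  0.1155] (array([ 0.0898,  0.2211, -0.0404]), array([ -6.74, -39.48,  -9.99]))
[ 0.7403 -0.197   0.6428] [[-0.74, 0.257, 0.621], [0.197, 0.966, -0.165], [-0.643, 0.0, -0.766]]
```

Request:
servo_tool(
  rows=[
    {"tx":0.0,"ty":0.0,"tz":0.06,"rx":0,"ry":0,"rz":0,"claw":0},
    {"tx":0.02,"ty":0.03,"tz":0.11,"rx":-1.1,"ry":-6.6,"rz":-1.7,"claw":0},
    {"tx":0.05,"ty":0.07,"tz":0.11,"rx":-2.3,"ry":-13.2,"rz":-3.3,"claw":0},
    {"tx":0.08,"ty":0.11,"tz":0.11,"rx":-3.4,"ry":-19.8,"rz":-5,"claw":0},
    {"tx":0.12,"ty":0.15,"tz":0.11,"rx":-4.5,"ry":-26.4,"rz":-6.7,"claw":0},
    {"tx":0.15,"ty":0.19,"tz":0.11,"rx":-5.6,"ry":-33,"rz":-8.3,"claw":0},
    {"tx":0.164,"ty":0.2015,"tz":0.11,"rx":-6.74,"ry":-39.48,"rz":-9.99,"claw":0},
    {"tx":0.164,"ty":0.2015,"tz":0.08,"rx":-6.74,"ry":-39.48,"rz":-9.99,"claw":0},
    {"tx":0.164,"ty":0.2015,"tz":0.05,"rx":-6.74,"ry":-39.48,"rz":-9.99,"claw":0},
    {"tx":0.164,"ty":0.2015,"tz":0.03,"rx":-6.74,"ry":-39.48,"rz":-9.99,"claw":0},
    {"tx":0.164,"ty":0.2015,"tz":0.03,"rx":-6.74,"ry":-39.48,"rz":-9.99,"claw":0},
    {"tx":0.164,"ty":0.2015,"tz":0.03,"rx":-6.74,"ry":-39.48,"rz":-9.99,"claw":0},
    {"tx":0.164,"ty":0.2015,"tz":0.03,"rx":-6.74,"ry":-39.48,"rz":-9.99,"claw":0},
  ],
)

```text
time_s: 7.22
ee_pos: [0.7135, -0.0863, 0.1881]
tcp_rot: [[-0.739, 0.257, 0.623], [0.196, 0.966, -0.166], [-0.645, -0.0, -0.764]]
force: [-0.0, 0.3, -2.2]
finger_gap: 0.0225
finger_force: 61.0
```

Run:
```python
from h import *
from plant import monitor,read_camera
import cv2
s=monitor.get_state(); p=np.array(s["ee_pos"]);R=np.array(s["tcp_rot"])
T,RT=target(40,-.012,onrod(40,-.012,.0025)); print("err to back=.1 pose",(p-(T-.1*RT[:,0])).round(4),Ro.from_matrix(R@RT.T).as_rotvec(degrees=True).round(2))
tip=p+.145*R[:,0]-.0106*R[:,2]; hf=p+.035*R[:,0]-.0106*R[:,2]
crops=[]
for c in("top","side"):
    im=read_camera(c)[:,:,::-1].copy(); a,b=proj(c,tip),proj(c,hf); print(c,np.round(a,1),np.round(b,1))
    u,v=int(a[0])-40,int(a[1])-50
    k=cv2.resize(im[v:v+100,u:u+80],None,fx=5,fy=5,interpolation=cv2.INTER_CUBIC)
    for q in(a,b): cv2.circle(k,(int((q[0]-u+.5)*5),int((q[1]-v+.5)*5)),4,(0,0,255),1)
    for q in [J(.04,.046,.065),J(.04,-.046,.065),J(0,-.064,.05),J(0,.064,.055)]:
        q=proj(c,q); cv2.circle(k,(int((q[0]-u+.5)*5),int((q[1]-v+.5)*5)),4,(0,200,0),1)
    crops.append(k)
cv2.imwrite("pics/appr.png",np.hstack(crops))
```

```text
err to back=.1 pose [ 0.0011 -0.0001  0.0083] [-0.05 -0.16  0.02]
top [336.2 158.5] [344.3 124.7]
side [362.9 192.5] [390.4 174.8]
```

View pics/appr.png

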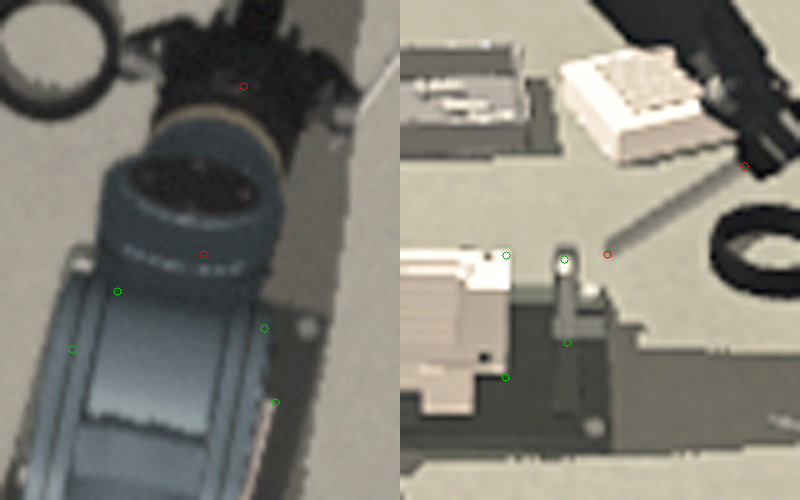

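In the side view the tip is at crop (612,245), outside and above the rod line. It and the cover corners sit about 1 px up from prediction, so they agree with each other within about 3 mm. Next I'll insert the blade in steps.

Request:
servo_tool(
  rows=[
    {"tx":0,"ty":0,"tz":-0.007,"rx":0,"ry":0,"rz":0,"claw":0},
    {"tx":-0.015,"ty":0.004,"tz":-0.02,"rx":0,"ry":0,"rz":0,"claw":0},
    {"tx":-0.03,"ty":0.008,"tz":-0.033,"rx":0,"ry":0,"rz":0,"claw":0},
    {"tx":-0.041,"ty":0.011,"tz":-0.043,"rx":0,"ry":0,"rz":0,"claw":0},
    {"tx":-0.052,"ty":0.0138,"tz":-0.052,"rx":0,"ry":0,"rz":0,"claw":0},
    {"tx":-0.052,"ty":0.0138,"tz":-0.052,"rx":0,"ry":0,"rz":0,"claw":0},
    {"tx":-0.052,"ty":0.0138,"tz":-0.052,"rx":0,"ry":0,"rz":0,"claw":0},
  ],
)

```text
time_s: 8.2
ee_pos: [0.6611, -0.0725, 0.1346]
tcp_rot: [[-0.74, 0.257, 0.622], [0.196, 0.966, -0.165], [-0.644, -0.0, -0.765]]
force: [0.7, -0.1, -1.8]
finger_gap: 0.0231
finger_force: 61.0
```

```bash
cat > look.py <<'E'
from h import *
import sys,cv2
from plant import monitor,read_camera
def look(name,view=True):
    s=monitor.get_state(); p=np.array(s["ee_pos"]);R=np.array(s["tcp_rot"])
    tip=p+.145*R[:,0]-.0106*R[:,2]; hf=p+.035*R[:,0]-.0106*R[:,2]
    d=tip-J(0,0,0); print("t",s["time_s"],"tip jig",(d@xj).round(4),(d@yj).round(4),tip[2].round(4),"slope",np.degrees(np.arcsin(-R[2,0])).round(2),"F",np.round(s["force"],1),"M",np.round(s["moment"],2),"gap",round(s["finger_gap"],4))
    c="side"; im=read_camera(c)[:,:,::-1].copy(); u,v=300,165
    k=cv2.resize(im[v:v+60,u:u+80],None,fx=9,fy=9,interpolation=cv2.INTER_CUBIC)
    for q,col in[(tip,(0,0,255)),(hf,(0,0,255)),(J(.04,-.046,.065),(0,200,0)),(J(0,-.064,.05),(0,200,0)),(J(0,.064,.055),(0,200,0))]:
        q=proj(c,q); cv2.circle(k,(int((q[0]-u+.5)*9),int((q[1]-v+.5)*9)),5,col,1)
    cv2.imwrite(f"pics/{name}.png",k)
E
python3 -c "
from look import *
look('ins1')"
```

```text
t 8.2 tip jig 0.0117 0.0001 0.0494 slope 40.08 F [ 0.7 -0.1 -1.8] M [ 0.25  0.88 -0.02] gap 0.0231
```

View pics/ins1.png

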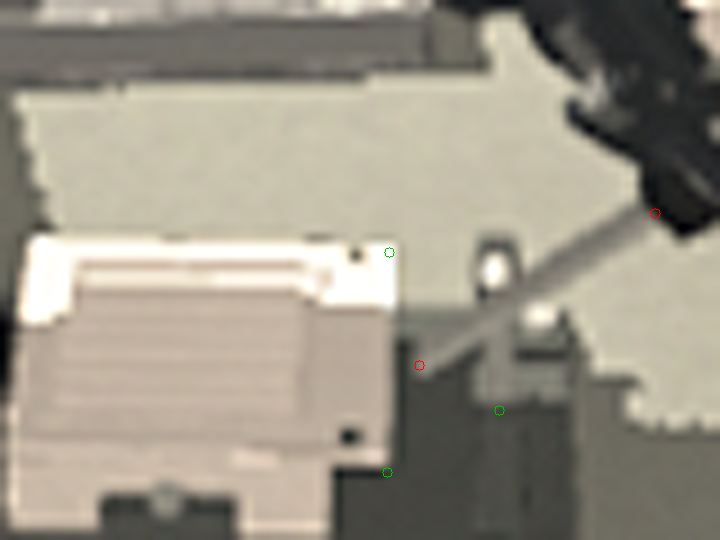

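The tip is at crop (423,363), matching the prediction, between the cover's edge and the rod, with no contact force. I'll slide it under the edge.

Request:
servo_tool(
  rows=[
    {"tx":-0.008,"ty":0.002,"tz":-0.007,"rx":0,"ry":0,"rz":0,"claw":0},
    {"tx":-0.016,"ty":0.0043,"tz":-0.0139,"rx":0,"ry":0,"rz":0,"claw":0},
    {"tx":-0.024,"ty":0.0064,"tz":-0.0208,"rx":0,"ry":0,"rz":0,"claw":0},
    {"tx":-0.024,"ty":0.0064,"tz":-0.0208,"rx":0,"ry":0,"rz":0,"claw":0},
    {"tx":-0.024,"ty":0.0064,"tz":-0.0208,"rx":0,"ry":0,"rz":0,"claw":0},
  ],
)

```text
time_s: 8.88
ee_pos: [0.6367, -0.0659, 0.1133]
tcp_rot: [[-0.74, 0.257, 0.622], [0.196, 0.966, -0.165], [-0.643, -0.0, -0.765]]
force: [-0.0, -0.1, -2.2]
finger_gap: 0.0233
finger_force: 61.0
```

Run:
```python
from look import *
look('ins2')
S=[[.3345,-.767,-.08,0,0,19.6],[0,0,-.1455,0,0,0],[0,0,.15,0,0,0],[.164,.2015,.03,-6.74,-39.48,-9.99],[-.052,.0138,-.052,0,0,0],[-.024,.0064,-.0208,0,0,0]]
P0,R0=cmd(S); s=monitor.get_state(); print("cmd-meas",(P0-s["ee_pos"]).round(4))
M=np.array(s["ee_pos"])
for sl in(40,36,32,30,27,24,21,18,15,12,10):
    p,R=target(sl,-.0123,onrod(sl,-.0123,0.)); print(sl,*move(p,R,M,R0))
```

```text
t 8.875 tip jig -0.0137 0.0001 0.0281 slope 40.05 F [-0.  -0.1 -2.2] M [0.27 0.9  0.03] gap 0.0233
cmd-meas [-0.0005  0.0001 -0.0007]
40 [ 0.001  -0.0005 -0.0018] [-0. -0. -0.]
36 [ 0.0065 -0.0019 -0.005 ] [ 1.03  3.86 -0.  ]
32 [ 0.0114 -0.0032 -0.009 ] [ 2.06  7.73 -0.  ]
30 [ 0.0136 -0.0038 -0.0113] [ 2.57  9.66 -0.  ]
27 [ 0.0166 -0.0046 -0.0149] [ 3.34 12.56 -0.  ]
24 [ 0.0193 -0.0053 -0.0189] [ 4.11 15.46 -0.  ]
21 [ 0.0216 -0.0059 -0.0232] [ 4.88 18.36 -0.  ]
18 [ 0.0235 -0.0064 -0.0276] [ 5.66 21.26 -0.  ]
15 [ 0.0251 -0.0069 -0.0322] [ 6.43 24.16 -0.  ]
12 [ 0.0263 -0.0072 -0.0369] [ 7.2  27.06 -0.  ]
10 [ 0.0269 -0.0073 -0.0401] [ 7.71 28.99 -0.  ]
```

Request:
servo_tool(
  rows=[
    {"tx":0.0065,"ty":-0.0019,"tz":-0.005,"rx":1.03,"ry":3.86,"rz":0,"claw":0},
    {"tx":0.0114,"ty":-0.0032,"tz":-0.009,"rx":2.06,"ry":7.73,"rz":0,"claw":0},
    {"tx":0.0136,"ty":-0.0038,"tz":-0.0113,"rx":2.57,"ry":9.66,"rz":0,"claw":0},
    {"tx":0.0166,"ty":-0.0046,"tz":-0.0149,"rx":3.34,"ry":12.56,"rz":0,"claw":0},
    {"tx":0.0193,"ty":-0.0053,"tz":-0.0189,"rx":4.11,"ry":15.46,"rz":0,"claw":0},
    {"tx":0.0193,"ty":-0.0053,"tz":-0.0189,"rx":4.11,"ry":15.46,"rz":0,"claw":0},
    {"tx":0.0193,"ty":-0.0053,"tz":-0.0189,"rx":4.11,"ry":15.46,"rz":0,"claw":0},
  ],
)

```text
time_s: 9.8
ee_pos: [0.6565, -0.0716, 0.0949]
tcp_rot: [[-0.882, 0.257, 0.394], [0.235, 0.966, -0.105], [-0.408, -0.001, -0.913]]
force: [-3.6, 0.6, -0.8]
finger_gap: 0.0228
finger_force: 61.4
```

```bash
python3 -c "
from look import *
look('lev1')"
```

```text
t 9.8 tip jig -0.012 -0.0002 0.0454 slope 24.08 F [-3.6  0.6 -0.8] M [ 0.01  0.67 -0.12] gap 0.0228
```

View pics/lev1.png

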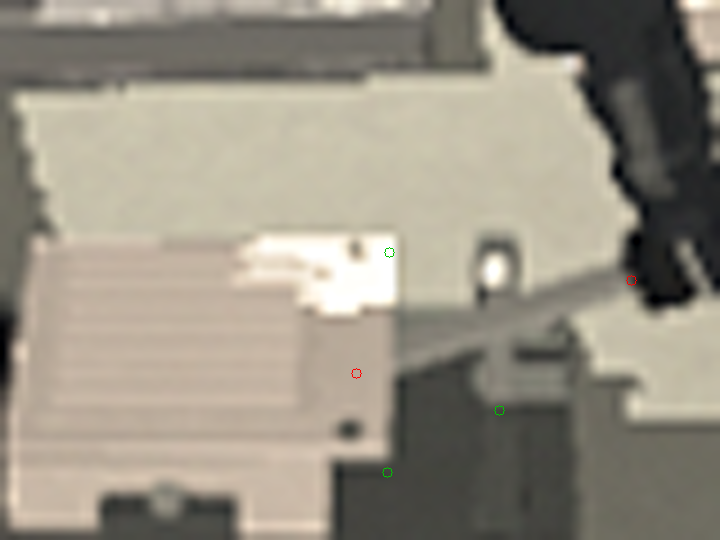

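The cover's near corner has risen about 1 px, from crop y≈465 to 455, so the edge is moving. I'll keep levering, with a bit more downward bias so the bar bears firmly on the rod.

Request:
servo_tool(
  rows=[
    {"tx":0.0,"ty":0.0,"tz":-0.003,"rx":0,"ry":0,"rz":0,"claw":0},
    {"tx":0.0023,"ty":-0.0006,"tz":-0.0074,"rx":0.77,"ry":2.9,"rz":0,"claw":0},
    {"tx":0.0042,"ty":-0.0011,"tz":-0.012,"rx":1.55,"ry":5.8,"rz":0,"claw":0},
    {"tx":0.0058,"ty":-0.0016,"tz":-0.0165,"rx":2.32,"ry":8.7,"rz":0,"claw":0},
    {"tx":0.007,"ty":-0.0019,"tz":-0.0215,"rx":3.09,"ry":11.6,"rz":0,"claw":0},
    {"tx":0.007,"ty":-0.0019,"tz":-0.0215,"rx":3.09,"ry":11.6,"rz":0,"claw":0},
    {"tx":0.007,"ty":-0.0019,"tz":-0.0215,"rx":3.09,"ry":11.6,"rz":0,"claw":0},
  ],
)

```text
time_s: 10.72
ee_pos: [0.6626, -0.0727, 0.0744]
tcp_rot: [[-0.946, 0.256, 0.201], [0.25, 0.967, -0.053], [-0.208, 0.0, -0.978]]
force: [-6.6, 2.0, 7.3]
finger_gap: 0.0229
finger_force: 62.7
```

```bash
python3 -c "
from look import *
look('lev2')"
```

```text
t 10.725 tip jig -0.0131 0.0001 0.0547 slope 11.99 F [-6.6  2.   7.3] M [0.38 1.75 0.07] gap 0.0229
```

View pics/lev2.png

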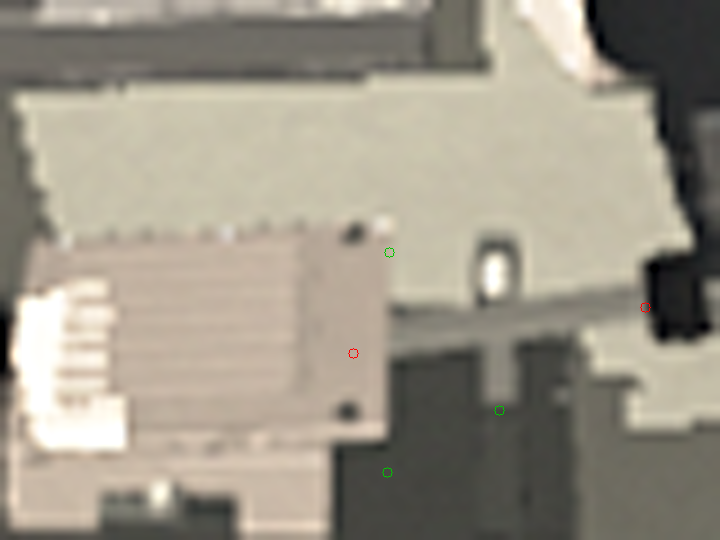

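The near corner has gone from crop y≈465 to 440, which is about 11 mm open, and Fz is +7 N with the bar bearing on the rod. I'll lever slightly further for margin.

Request:
servo_tool(
  rows=[
    {"tx":0.0006,"ty":-0.0001,"tz":-0.0033,"rx":0.52,"ry":1.93,"rz":0,"claw":0},
    {"tx":0.0006,"ty":-0.0001,"tz":-0.0043,"rx":0.52,"ry":1.93,"rz":0,"claw":0},
    {"tx":0.0006,"ty":-0.0001,"tz":-0.0043,"rx":0.52,"ry":1.93,"rz":0,"claw":0},
    {"tx":0.0006,"ty":-0.0001,"tz":-0.0043,"rx":0.52,"ry":1.93,"rz":0,"claw":0},
  ],
)

```text
time_s: 11.28
ee_pos: [0.6628, -0.0728, 0.071]
tcp_rot: [[-0.952, 0.256, 0.168], [0.252, 0.967, -0.044], [-0.174, 0.0, -0.985]]
force: [-9.5, 1.7, 10.6]
finger_gap: 0.0231
finger_force: 62.9
```

Run:
```python
from look import *
look('lev3')
S=[[.3345,-.767,-.08,0,0,19.6],[0,0,-.1455,0,0,0],[0,0,.15,0,0,0],[.164,.2015,.03,-6.74,-39.48,-9.99],[-.052,.0138,-.052,0,0,0],[-.024,.0064,-.0208,0,0,0],[.0193,-.0053,-.0189,4.11,15.46,0],[.007,-.0019,-.0215,3.09,11.6,0],[.0006,-.0001,-.0043,.52,1.93,0]]
P0,R0=cmd(S); s=monitor.get_state(); print("cmd",P0,"cmd-meas",(P0-s["ee_pos"]).round(4))
for sl,b in((14,0),(18,0),(18,.005),(18,.1)):
    p,R=target(sl,-.0123,onrod(sl,-.0123,.0015)); p=p-b*R[:,0]; print(sl,b,*move(p,R,P0,R0))
```

```text
t 11.275 tip jig -0.0135 0.0001 0.0562 slope 10.0 F [-9.5  1.7 10.6] M [ 0.43  2.19 -0.03] gap 0.0231
cmd [ 0.6634  -0.07319  0.06836] cmd-meas [ 0.0006 -0.0004 -0.0027]
14 0 [-0.0008  0.0002  0.0132] [-1.04 -3.87 -0.  ]
18 0 [-0.0029  0.0008  0.0194] [-2.07 -7.73 -0.  ]
18 0.005 [ 0.0017 -0.0005  0.021 ] [-2.07 -7.73 -0.  ]
18 0.1 [ 0.0891 -0.0237  0.0503] [-2.07 -7.73 -0.  ]
```

Request:
servo_tool(
  rows=[
    {"tx":-0.0008,"ty":0.0002,"tz":0.0115,"rx":-1.04,"ry":-3.87,"rz":0,"claw":0},
    {"tx":-0.0029,"ty":0.0008,"tz":0.0194,"rx":-2.07,"ry":-7.73,"rz":0,"claw":0},
    {"tx":-0.0029,"ty":0.0008,"tz":0.0194,"rx":-2.07,"ry":-7.73,"rz":0,"claw":0},
    {"tx":0.006,"ty":-0.0017,"tz":0.0225,"rx":-2.07,"ry":-7.73,"rz":0,"claw":0},
    {"tx":0.0155,"ty":-0.0042,"tz":0.0257,"rx":-2.07,"ry":-7.73,"rz":0,"claw":0},
    {"tx":0.0247,"ty":-0.0066,"tz":0.0288,"rx":-2.07,"ry":-7.73,"rz":0,"claw":0},
    {"tx":0.0431,"ty":-0.0115,"tz":0.0352,"rx":-2.07,"ry":-7.73,"rz":0,"claw":0},
    {"tx":0.0431,"ty":-0.0115,"tz":0.0352,"rx":-2.07,"ry":-7.73,"rz":0,"claw":0},
    {"tx":0.0431,"ty":-0.0115,"tz":0.07,"rx":-2.07,"ry":-7.73,"rz":0,"claw":0},
    {"tx":0.0431,"ty":-0.0115,"tz":0.11,"rx":-2.07,"ry":-7.73,"rz":0,"claw":0},
    {"tx":0.0431,"ty":-0.0115,"tz":0.15,"rx":-2.07,"ry":-7.73,"rz":0,"claw":0},
    {"tx":0.0431,"ty":-0.0115,"tz":0.15,"rx":-2.07,"ry":-7.73,"rz":0,"claw":0},
    {"tx":0.0431,"ty":-0.0115,"tz":0.15,"rx":-2.07,"ry":-7.73,"rz":0,"claw":0},
  ],
)

```text
time_s: 12.95
ee_pos: [0.7057, -0.0845, 0.2167]
tcp_rot: [[-0.92, 0.257, 0.296], [0.244, 0.967, -0.079], [-0.307, -0.0, -0.952]]
force: [-0.2, -0.4, -3.4]
finger_gap: 0.0227
finger_force: 61.1
```

Run:
```python
from look import *
import look as L
look('out')
s=monitor.get_state(); p=np.array(s["ee_pos"]);R=np.array(s["tcp_rot"]); tip=p+.145*R[:,0]-.0106*R[:,2]; hf=p+.035*R[:,0]-.0106*R[:,2]
im=read_camera("side")[:,:,::-1].copy(); u,v=300,120
k=cv2.resize(im[v:v+110,u:u+120],None,fx=5,fy=5,interpolation=cv2.INTER_CUBIC)
for q in(tip,hf,J(0,-.064,.05)):
    q=proj("side",q); cv2.circle(k,(int((q[0]-u+.5)*5),int((q[1]-v+.5)*5)),4,(0,0,255),1)
cv2.imwrite("pics/out5.png",k)
S=[[.3345,-.767,-.08,0,0,19.6],[0,0,-.1455,0,0,0],[0,0,.15,0,0,0],[.164,.2015,.03,-6.74,-39.48,-9.99],[-.052,.0138,-.052,0,0,0],[-.024,.0064,-.0208,0,0,0],[.0193,-.0053,-.0189,4.11,15.46,0],[.007,-.0019,-.0215,3.09,11.6,0],[.0006,-.0001,-.0043,.52,1.93,0],[.0431,-.0115,.15,-2.07,-7.73,0]]
P0,R0=cmd(S); print("cmd-meas",(P0-s["ee_pos"]).round(4))
P1,R1=cmd(S[:2]); print(move(P1,R1,P0,R0))
```

```text
t 12.95 tip jig 0.0344 -0.0001 0.1823 slope 17.85 F [-0.2 -0.4 -3.4] M [ 0.13  0.5  -0.  ] gap 0.0227
cmd-meas [ 0.0014 -0.0003  0.0032]
(array([-0.158 , -0.2029, -0.2125]), array([ 3.04, 17.77, 10.33]))
```

View pics/out5.png

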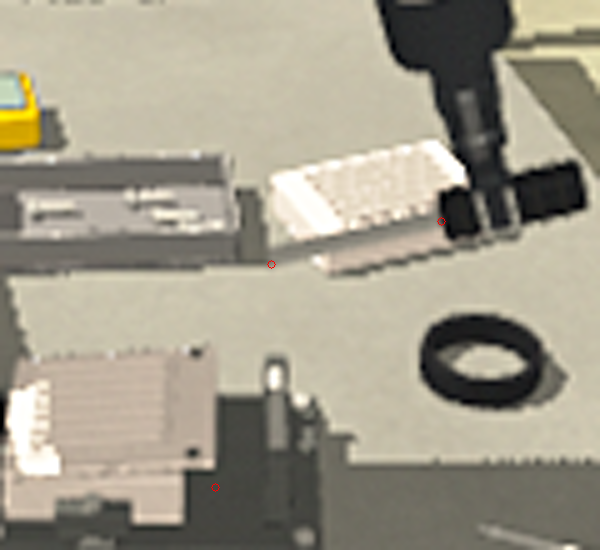

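The cover is up: the near corner is at crop y 466, against about 484 when shut, so roughly 13 mm open. The bar is clear and still level-aligned in the grip. Now I'll carry it back over the mat.

Request:
servo_tool(
  rows=[
    {"tx":-0.01,"ty":-0.02,"tz":0.02,"rx":0.4,"ry":2.2,"rz":1.3,"claw":0},
    {"tx":-0.035,"ty":-0.05,"tz":0.02,"rx":0.8,"ry":4.4,"rz":2.6,"claw":0},
    {"tx":-0.07,"ty":-0.09,"tz":0.02,"rx":1.3,"ry":8,"rz":4.6,"claw":0},
    {"tx":-0.105,"ty":-0.13,"tz":0.01,"rx":2.1,"ry":12.4,"rz":7.2,"claw":0},
    {"tx":-0.14,"ty":-0.175,"tz":-0.02,"rx":2.7,"ry":16,"rz":9.3,"claw":0},
    {"tx":-0.158,"ty":-0.2029,"tz":-0.06,"rx":3.04,"ry":17.77,"rz":10.33,"claw":0},
    {"tx":-0.158,"ty":-0.2029,"tz":-0.11,"rx":3.04,"ry":17.77,"rz":10.33,"claw":0},
    {"tx":-0.158,"ty":-0.2029,"tz":-0.15,"rx":3.04,"ry":17.77,"rz":10.33,"claw":0},
    {"tx":-0.158,"ty":-0.2029,"tz":-0.18,"rx":3.04,"ry":17.77,"rz":10.33,"claw":0},
    {"tx":-0.158,"ty":-0.2029,"tz":-0.195,"rx":3.04,"ry":17.77,"rz":10.33,"claw":0},
    {"tx":-0.158,"ty":-0.2029,"tz":-0.201,"rx":3.04,"ry":17.77,"rz":10.33,"claw":0},
    {"tx":-0.158,"ty":-0.2029,"tz":-0.201,"rx":3.04,"ry":17.77,"rz":10.33,"claw":0},
    {"tx":-0.158,"ty":-0.2029,"tz":-0.201,"rx":3.04,"ry":17.77,"rz":10.33,"claw":0},
  ],
)

```text
time_s: 14.68
ee_pos: [0.5497, -0.2884, 0.0192]
tcp_rot: [[-0.997, 0.078, 0.003], [0.078, 0.997, -0.002], [-0.003, -0.002, -1.0]]
force: [0.2, -0.4, -2.1]
finger_gap: 0.0231
finger_force: 61.0
```

Run:
```python
from look import *
s=monitor.get_state(); p=np.array(s["ee_pos"]);R=np.array(s["tcp_rot"]); tip=p+.145*R[:,0]-.0106*R[:,2]
print(p,s["force"],s["moment"])
im=read_camera("side")[:,:,::-1].copy(); u,v=300,230
k=cv2.resize(im[v:v+60,u:u+100],None,fx=8,fy=8,interpolation=cv2.INTER_CUBIC)
for a in(.145,.035,-.055):
  for dz in (0,.014):
    q=proj("side",p+a*R[:,0]+(dz-.0106)*R[:,2]); cv2.circle(k,(int((q[0]-u+.5)*8),int((q[1]-v+.5)*8)),4,(0,0,255),1)
cv2.imwrite("pics/low.png",k)
```

```text
[ 0.54974156 -0.28836028  0.01918521] [ 0.24324076 -0.38406369 -2.13997818] [-0.06190262 -0.05030775 -0.00256415]
```

View pics/low.png

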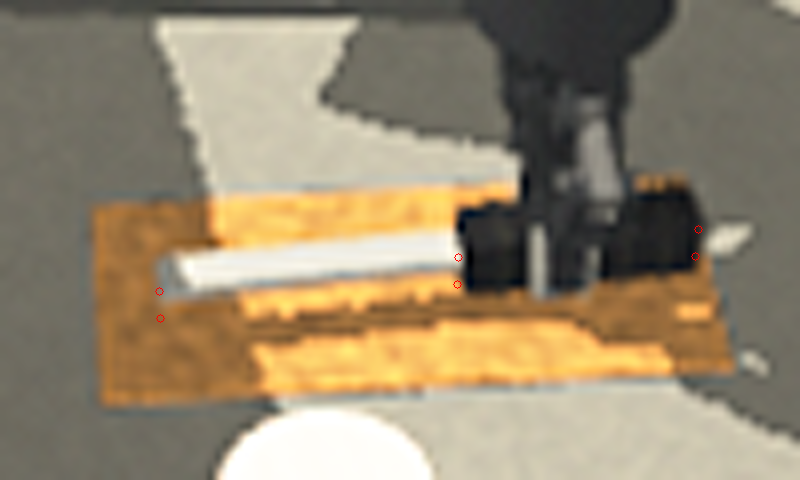

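The bar is held about 2.3° tip-up: the tip is at crop y 275 against 291 predicted, and the rear is slightly low. I'll level it and lower it until it just touches.

Request:
servo_tool(
  rows=[
    {"tx":0,"ty":0,"tz":0,"rx":-0.18,"ry":-2.3,"rz":0,"claw":0},
    {"tx":0,"ty":0,"tz":-0.004,"rx":-0.18,"ry":-2.3,"rz":0,"claw":0},
    {"tx":0,"ty":0,"tz":-0.008,"rx":-0.18,"ry":-2.3,"rz":0,"claw":0},
    {"tx":0,"ty":0,"tz":-0.01,"rx":-0.18,"ry":-2.3,"rz":0,"claw":0},
    {"tx":0,"ty":0,"tz":-0.01,"rx":-0.18,"ry":-2.3,"rz":0,"claw":0},
    {"tx":0,"ty":0,"tz":-0.01,"rx":-0.18,"ry":-2.3,"rz":0,"claw":0},
  ],
)

```text
time_s: 15.48
ee_pos: [0.5486, -0.2876, 0.0079]
tcp_rot: [[-0.996, 0.078, 0.04], [0.077, 0.997, -0.003], [-0.04, -0.0, -0.999]]
force: [-0.9, 1.1, 3.4]
finger_gap: 0.0228
finger_force: 61.7
```

It's touching with about 5 N, so I'll release and retreat.

Request:
servo_tool(
  rows=[
    {"tx":0,"ty":0,"tz":0,"rx":0,"ry":0,"rz":0,"claw":0.35},
    {"tx":0,"ty":0,"tz":0,"rx":0,"ry":0,"rz":0,"claw":0.5},
    {"tx":0,"ty":0,"tz":0,"rx":0,"ry":0,"rz":0,"claw":0.7},
    {"tx":0,"ty":0,"tz":0.0,"rx":0,"ry":0,"rz":0,"claw":0.8},
    {"tx":0,"ty":0,"tz":0.01,"rx":0,"ry":0,"rz":0,"claw":0.8},
    {"tx":0,"ty":0,"tz":0.03,"rx":0,"ry":0,"rz":0,"claw":0.8},
    {"tx":0,"ty":0,"tz":0.07,"rx":0,"ry":0,"rz":0,"claw":0.8},
    {"tx":0,"ty":0,"tz":0.12,"rx":0,"ry":0,"rz":0,"claw":0.8},
    {"tx":0,"ty":0,"tz":0.18,"rx":0,"ry":0,"rz":0,"claw":0.8},
    {"tx":0,"ty":0,"tz":0.22,"rx":0,"ry":0,"rz":0,"claw":0.8},
    {"tx":0,"ty":0,"tz":0.22,"rx":0,"ry":0,"rz":0,"claw":0.8},
    {"tx":0,"ty":0,"tz":0.22,"rx":0,"ry":0,"rz":0,"claw":0.8},
  ],
)

```text
time_s: 16.98
ee_pos: [0.5485, -0.2876, 0.2274]
tcp_rot: [[-0.996, 0.078, 0.04], [0.078, 0.997, -0.003], [-0.04, -0.0, -0.999]]
force: [-0.3, -0.5, -0.3]
finger_gap: 0.0681
finger_force: 0.0
```

Run:
```python
from look import *
im=read_camera("side")[:,:,::-1]; cv2.imwrite("pics/fin.png",cv2.resize(im[140:300,240:480],None,fx=3.3,fy=3.3,interpolation=cv2.INTER_CUBIC))
```

```text
(no output)
```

View pics/fin.png

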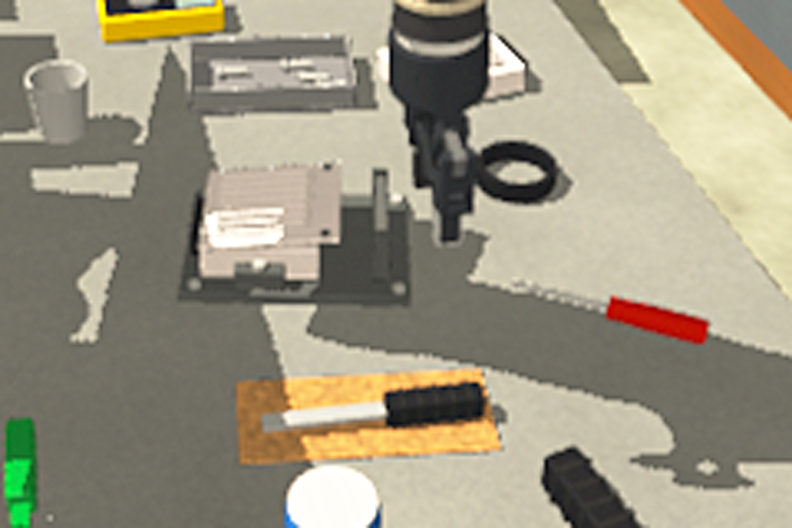

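The bar lies flat on the mat, from crop (265,422) to (485,400). The cover is still raised, with its near corner at (340,243), and the bystanders haven't moved. I'm handing the job in.

```bash
python3 -c "
from plant import ctrl
print(ctrl.finish_job())"
```

```text
the job is handed in; nothing more can be done
None
```

The cover's free edge was levered up over the rod to roughly 13 mm open (estimated from the side camera) and stayed raised, the bar is lying back on the cork mat, nothing else on the bench appears to have moved, and the job was handed in at about 17 s.

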